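Unlock and open the pastry carrier

TASK

Open the aluminium pastry carrier on the bakery counter. First pull up the spring knob of the keeper arm, swing the arm round to its other hole, clear of the bolt, and let the pin snap fully down there; then slide the bolt all the way back out of the lid's staple, and lift the lid by its handle until it stands about upright and stays by itself. Leave the other things on the counter and on the carrier where they are.

Things in the scene. Friction and masses are not known exactly. Their poses are not given: they have to be found in the camera images.
- carrier: Aluminium box fixed to the counter, 260 (x) by 330 mm (y). Its x axis points from the latch side (near the robot) to the lid's hinge, z up; origin at counter level. It spans x -150 to +110, y -165 to +165 mm. Front deck with the latch gear: x -150 to -30, top 110 mm above the counter; lid: x -30 to +100, top at 118 mm. 'Carrier frame' below: mm from this origin.
- pivot (a point): Upright pivot of the keeper arm, carrier frame (-60, 110), 126 mm above the counter. The arm is a flat steel bar 18 mm wide reaching 88 mm from the pivot, its faces 121 and 131 mm above the counter. At first it points along the carrier's -y and its end stands 4 mm from the bolt's end, so that the bolt cannot move back.
- plunger_grip (a point): Centre of the black spring knob on the keeper arm, 70 mm from the pivot: an upright cylinder 24 mm across, 30 mm high, with a 32 mm cap (top 21 mm above this point). Pin down: 158 mm above the counter, the arm's top 27 mm below this point. Pull it straight up to draw the pin, turn the arm about the pivot, let it down.
- keeper (a joint): Angle of the keeper arm, rad: 0 blocking the bolt, 1.047 (60 degrees, its stop) at the second hole, clockwise seen from above, towards the carrier's -x. Holes at 0 and 1.047 only; about 0.03 rad of play with the pin in; slight friction, it stays where it is left.
- plunger (a joint): Lift of the spring pin, m: 0 fully down in a hole, 0.016 at its upper stop; the pin clears the plate above 0.007 and rests on it at 0.007 between the holes. The spring pushes it down with 4.5 N at 0 and 8.5 N at 0.016.
- bolt_grip (a point): Centre of the bolt's grip, an upright steel post 18 mm across with a 24 mm cap (top 20 mm above this point), 158 mm above the counter, at first at carrier frame (-60, -45). The post is free for 22 mm below this point; the bolt and its channel lie under that.
- bolt (a joint): Position of the bolt, m: 0 shot through the lid's staple, 0.05 fully back, moving along the carrier's +y. Clears the staple from about 0.035. Moves with about 1.5 N and stays where it is left; stopped at 0.004 while the keeper is at 0.
- lid_handle (a point): Middle of the black bar handle on the lid: a 12 mm round bar along the carrier's y, 88 mm clear between its posts, its axis 42 mm above the lid's top; lid shut: carrier frame (5, 0), 160 mm above the counter. It moves with the lid.
- lid_hinge (a point): Middle of the lid's hinge axis, which runs along the carrier's y, at carrier frame (100, 0), 110 mm above the counter. With the lid shut the handle's axis is 95 mm from it towards -x and 50 mm above it.
- lid (a joint): Opening of the lid, rad: 0 shut, 1.57 upright, 1.7 its stop. About 8 N at the handle lifts it; a stiff hinge holds it wherever it is left.
- ramekin: Bystander, loose: small white ceramic ramekin, 50 mm wide, 40 mm high, on the front -y corner of the carrier's front deck (carrier frame about x -115, y -130 mm). Its origin is at its underside.
- loaf: Bystander, loose: tin loaf of bread, 190 x 85 x 83 mm, beside the carrier on its +y side. Its origin is at its underside.
- jam: Bystander, loose: glass jar with steel cap, 66 mm wide, 100 mm high, beside the carrier on its -y side. Its origin is at its underside.
- tongs: Bystander, loose: steel pastry tongs, 220 mm long, 7 mm high, lying between the robot and the carrier. Its origin is at its underside.
- bun_tray: Bystander, loose: plywood tray with four buns, 200 x 200 x 60 mm, to the robot's right. Its origin is at its underside.
- mug: Bystander, loose: blue ceramic mug, 80 mm wide, 90 mm high, to the robot's left. Its origin is at its underside.
- card_stand: Bystander, loose: blank price card in a wooden foot, 100 mm wide, 95 mm high, to the robot's left. Its origin is at its underside.

How it is judged (in metres and radians):
On the way, in this order (a step that is already met when the one before it is completed fails the run):
1. the keeper arm is swung to its second hole and the pin has snapped down in it (value of joint keeper above 0.97 rad and value of joint plunger below 0.003 m), for 0.2 s.
2. the bolt is drawn back (value of joint bolt above 0.042 m), for 0.2 s.
3. the lid is raised (value of joint lid above 1.2 rad), for 0.2 s.
At the end, for the whole second after the job is handed in: The keeper arm is within 0.077 rad of its second hole (above 0.97 rad) with the pin less than 3 mm from fully down, the bolt is at least 42 of its 50 mm back, and the lid stands still, open by more than 1.2 rad (69 degrees) (all of step 1 and value of joint bolt above 0.042 m and value of joint lid above 1.2 rad and velocity of joint lid between -0.05 and 0.05 rad/s); the robot touches nothing.
It fails at once if one of the seven loose bystanders is moved by more than 30 mm (distance of any of ramekin, loaf, jam, tongs, bun_tray, mug, card_stand from where it was at the start of the episode above 0.03 m).
It also fails if it takes over 64 s, if anything falls off the work surface, if the arm or the gripper's body presses on something with over 40 N, if the wrist force passes 120 N, or if a joint passes its speed limit or range.

ROBOT

A 6-joint arm with a two-finger parallel gripper is mounted at the origin on the work surface. World frame = base frame: x ahead of the robot, y to its left, z up, the work surface at z = 0. Lengths are in mm, angles in rad, forces in N, time in s.
With the tool pointing down it reaches from about 300 to 775 mm from the base axis. Payload 14.6 kg.
Tool frame: the origin (TCP) lies midway between the tips of the shut fingers; the grasp point (between the pads) lies 19 mm behind it (manip.hold_point_z is the distance from the TCP to the grasp point, in mm); z points along the fingers, y is the direction in which the jaws open and shut (so a half turn about z gives the same grasp; the last joint's range is limited). The gripper opens to 94 mm and grips with 3 to 60 N. Pads are 16 mm wide; open, the fingers measure 119 mm over their backs; the gripper's body (75 mm by 177 mm) begins 78 mm behind the grasp point.
Start: joints at [1.122, 0.3, 1.521, -0, 1.321, -0.067], TCP at [204.922, 510.388, 205.446] pointing down, gripper open.
Joint ranges: [-3.03, 3.03], [-0.79, 2.21], [0.23, 2.52], [-1.04, 4.18], [0, 3.07], [-2.55, 2.55]. Speed limits (rad/s): [2.22, 2.22, 2.57, 3.14, 3.14, 3.14].

INTERFACE

Orientations are given as [roll, pitch, yaw] about the fixed x, y, z axes, in that order (R = Rz(yaw) Ry(pitch) Rx(roll)).
In Python, from cell import manip gives the robot as it stands.
- The arm moves only by the shell command python3 -m crank 'ROWS' [OPENING] [FORCE]. ROWS is JSON, a list of rows, each an object with "offset": the shift along the world's x, y, z in m, a list of three; "spin": the turn about the world's z in degrees. In form: [{"offset": [dx, dy, dz], "spin": spin}, ...]. A call has exactly 8 rows; each row is the pose to reach, as a shift and turn from the pose measured when the call began; what a row does not reach only later rows make up. A row lasts 1/12 s, in which the tool goes at most 41.7 mm and 7.16 degrees, less where a joint would pass 70% of its speed; a pose out of reach is approached as far as the arm can. A call with a gripper value outside its range is refused whole. OPENING is the opening, from 0 (shut) to 1 (fully open), set as the call begins (- or left out, the last holds). The fingers move at their own pace and stop on an object; FORCE is the grip in N (left out, the last holds). Time passes only in rows, so rows that repeat a pose let the fingers close, or fill a call up. It gives the time, the measured TCP pose, the force and the opening at its end, in the units of the state.
- manip.read_state(): the state, without advancing time (a new reading comes with each control period).
- manip.camera(name): name is "side" or "top"; returns a dict with "pixels" (400x640x3 uint8, red, green, blue), "fx", "fy", "cx", "cy" (pixels), "extrinsics" (4x4, takes a point from world to camera coordinates). Camera axes: x right, y down, z forward; pixel columns grow to the right and rows downward; lengths in mm; the calibration is good to about 2 mm. A picture is of the moment at which its call begins. There is no depth.
- manip.sign_off(): hands the job in, once; it reports no verdict.
Trained networks look in a picture, given as the dict that the camera call returned (one of the last four; its "shot" number tells which), for a name from the list of things; names that differ only in an ending like _2 or _b are one class to them, and where a whole thing is asked for, a point or a joint stands for the part that bears it (a point fixed in the world has none). Each returns a list of dicts, best first, with "conf" (0 to 1); they miss things now and then, are a little off and sometimes report something else, mostly with a low value. They report only what shows in the picture. A call takes as long as a camera call.
- manip.search_frame(picture, name): "location" ([x, y, z] in mm, in world coordinates, good to about 4 mm: the middle of the surface that is visible of it).
- manip.masks_of(picture, name): "mask" (400x640 bool, what is visible of it).
The state is a dict: "clock": time; "joints": joint angles; "qd": joint speeds; "effort": joint torques, N m; "eef_pos": TCP position; "eef_rot": TCP orientation; "wrist_force": force on the tool from outside, world axes, zero at the start; "moment": the same for the moment, N m; "finger_gap": finger opening in mm.
Only numpy, scipy, OpenCV 4.12 (cv2) and the standard library are available. Lean on these libraries where they do the work, as an engineer would, in place of code of your own. Each camera call takes 0.05 s, during which the arm holds its last target. There are 200 camera calls.

## Working session

There is one attempt and no reset: what is moved stays moved. The work goes in short steps, Python scripts to look and compute and a shell command to move; the robot and the scene stay as the last step left them, time stands still between calls to the robot, and variables do not carry over. Pictures are saved under pics/ and viewed, about 8 in all and at most 12, crops included, and the job is handed in when it is done.

```bash
mkdir -p pics; ls
cat > h.py <<'E'
import numpy as np, cv2, json
from cell import manip
def pix(p,w):
    w=np.atleast_2d(w); c=(p["extrinsics"]@np.c_[w,np.ones(len(w))].T)[:3]
    return np.c_[p["fx"]*c[0]/c[2]+p["cx"],p["fy"]*c[1]/c[2]+p["cy"]]
def onplane(p,uv,z):
    E=np.array(p["extrinsics"]);R,t=E[:3,:3],E[:3,3]
    o=-R.T@t; d=R.T@np.array([(uv[0]-p["cx"])/p["fx"],(uv[1]-p["cy"])/p["fy"],1])
    return o+d*(z-o[2])/d[2]
def save(p,n): cv2.imwrite("pics/"+n+".png",p["pixels"][:,:,::-1])
E
python3 - <<'E'
from h import *
T=manip.camera("top");S=manip.camera("side")
save(T,"top0");save(S,"side0")
for n in ["carrier","plunger_grip","bolt_grip","lid_handle","keeper","ramekin","pivot"]:
    for nm,p in (("T",T),("S",S)):
        try: print(n,nm,[(np.round(r["location"]).tolist(),round(r["conf"],2)) for r in manip.search_frame(p,n)[:2]])
        except Exception as e: print(n,e)
print(manip.read_state())
E
```

```text
pics
carrier T [([560.0, -88.0, 121.0], 0.63)]
carrier S [([534.0, -186.0, 106.0], 0.92)]
plunger_grip T []
plunger_grip S [([527.0, -47.0, 164.0], 0.43)]
bolt_grip T [([511.0, -116.0, 134.0], 0.84)]
bolt_grip S [([504.0, -127.0, 137.0], 0.68)]
lid_handle T [([611.0, -109.0, 117.0], 0.75)]
lid_handle S [([594.0, -142.0, 115.0], 0.78)]
keeper T [([534.0, -28.0, 132.0], 0.65), ([561.0, -84.0, 117.0], 0.21)]
keeper S [([521.0, -46.0, 158.0], 0.44)]
ramekin T [([531.0, -29.0, 129.0], 0.7), ([439.0, -193.0, 144.0], 0.59)]
ramekin S [([431.0, -201.0, 144.0], 0.6)]
pivot T [([560.0, -85.0, 114.0], 0.83)]
pivot S [([538.0, -180.0, 112.0], 0.93), ([526.0, -47.0, 162.0], 0.62)]
{'clock': 0.8, 'joints': array([ 1.12241237e+00,  2.99900182e-01,  1.52102280e+00, -2.55743480e-06,
        1.32068107e+00, -6.66204373e-02]), 'qd': array([ 0.00041839, -0.00054953, -0.00064057,  0.00032554, -0.00015312,
       -0.00116915]), 'effort': array([-3.07733608e-04, -5.31626165e+01, -3.52912867e+01,  7.09050964e-02,
        2.11457990e-02,  4.85193198e-05]), 'eef_pos': array([204.91424562, 510.3865359 , 205.43582492]), 'eef_rot': array([-3.14158111e+00,  1.71323164e-06,  2.75982977e+00]), 'wrist_force': array([ 0.09119473,  0.39486685, -0.92722701]), 'moment': array([-0.05525119, -0.01680051, -0.0115405 ]), 'finger_gap': 93.91033684335153}
```

View pics/top0.png

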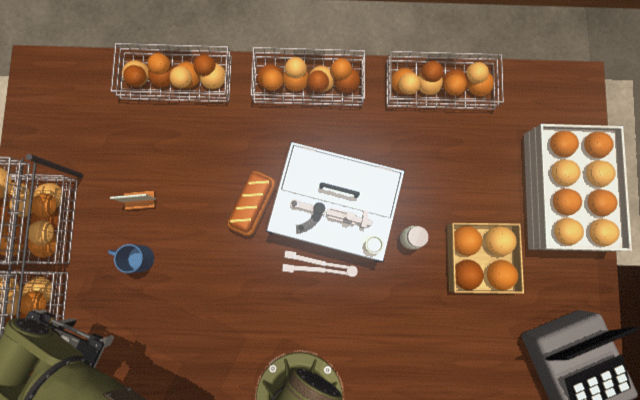

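View pics/side0.png

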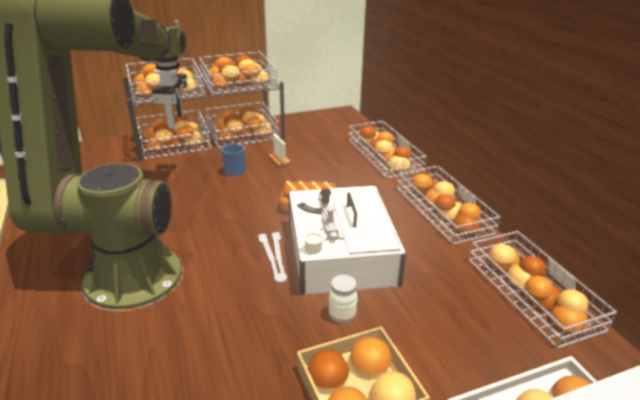

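The top view shows the carrier turned clockwise, with corners near (292,143), (403,170), (383,260) and (268,233). The keeper is the dark arc near (312,215), the bolt post is near (365,218), and the handle is near (339,190). I'll fit the pose next.

```bash
cat > fit.py <<'E'
from h import *
from scipy.optimize import least_squares
def C(q,P):
    P=np.atleast_2d(np.array(P,float)); c,s=np.cos(q[2]),np.sin(q[2])
    return np.c_[q[0]+c*P[:,0]-s*P[:,1], q[1]+s*P[:,0]+c*P[:,1], P[:,2]]
E
python3 - <<'E'
from fit import *
T=manip.camera("top");S=manip.camera("side")
m=manip.masks_of(T,"carrier")[0]["mask"].astype(np.uint8)
cs,_=cv2.findContours(m,0,2);c=max(cs,key=cv2.contourArea)
r=cv2.approxPolyDP(cv2.convexHull(c),6,True)[:,0];print(r.tolist())
uv=np.array([(292,143),(403,170),(383,260),(268,233)],float)
P=[(110,165,110),(110,-165,110),(-150,-165,110),(-150,165,110)]
f=lambda q:(pix(T,C(q,P))-uv).ravel()
s=least_squares(f,[560,-88,-.25]);print(s.x,s.fun.round(1))
q=s.x
K=[(-60,110,131),(-60,40,179),(-60,-45,178),(5,0,160),(5,44,160),(5,-44,160),(-115,-130,150)]
print(C(q,K).round())
for p,n,b in((T,"t1",(250,130,170,150)),(S,"s1",(260,160,160,150))):
    im=p["pixels"][:,:,::-1].copy();x,y,w,h=b
    im=cv2.resize(im[y:y+h,x:x+w],None,fx=4,fy=4,interpolation=cv2.INTER_CUBIC)
    for k in np.r_[pix(p,C(q,K)),pix(p,C(q,P))]: cv2.drawMarker(im,tuple(int(v) for v in (k-[x,y])*4+2),(0,0,255),0,12,1)
    cv2.imwrite(f"pics/{n}.png",im)
E
```

```text
[[291, 142], [404, 172], [382, 260], [267, 231]]
[ 5.74592498e+02 -9.62046003e+01 -2.12399565e-01] [-1.4  0.2  0.8  0.4  0.9  0.4 -0.3 -1. ]
[[ 539.   24.  131.]
 [ 524.  -44.  179.]
 [ 506. -128.  178.]
 [ 579.  -97.  160.]
 [ 589.  -54.  160.]
 [ 570. -140.  160.]
 [ 435. -199.  150.]]
```

View pics/t1.png

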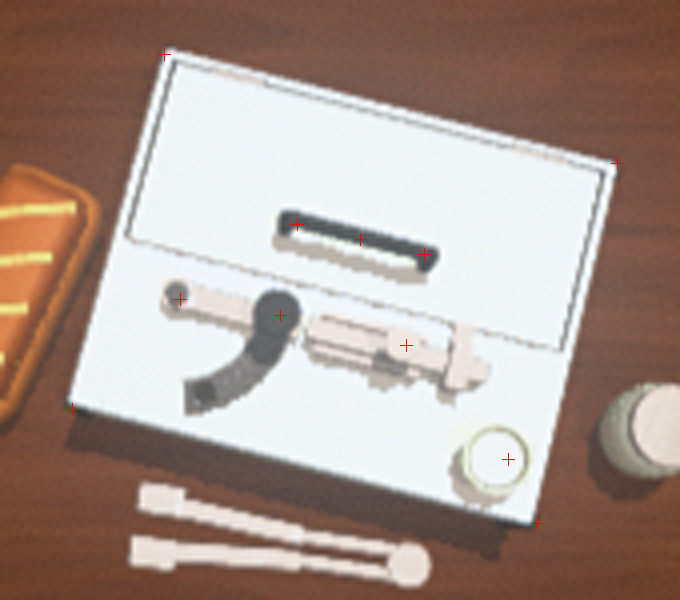

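View pics/s1.png

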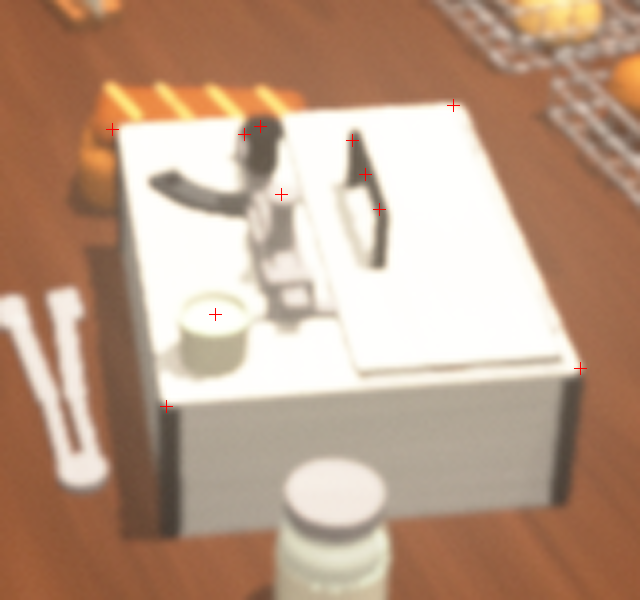

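The pose fit agrees with the picture to within a few mm. Yaw is about -12.2°, with the knob near (524,-44) and the bolt post near (506,-128). I'll move above the knob with the jaws along the carrier's y.

```bash
python3 -m crank '[{"offset":[0.02,-0.035,0.01],"spin":1},{"offset":[0.04,-0.07,0.02],"spin":3},{"offset":[0.06,-0.105,0.02],"spin":5},{"offset":[0.08,-0.14,0.02],"spin":7},{"offset":[0.10,-0.175,0.02],"spin":9},{"offset":[0.12,-0.21,0.02],"spin":9.7},{"offset":[0.14,-0.245,0.02],"spin":9.7},{"offset":[0.16,-0.28,0.02],"spin":9.7}]' 0.65 40; python3 -m crank '[{"offset":[0.02,-0.035,0],"spin":0},{"offset":[0.04,-0.07,0],"spin":0},{"offset":[0.06,-0.105,0],"spin":0},{"offset":[0.08,-0.14,0],"spin":0},{"offset":[0.10,-0.175,0],"spin":0},{"offset":[0.12,-0.21,0],"spin":0},{"offset":[0.14,-0.245,0],"spin":0},{"offset":[0.158,-0.274,0],"spin":0}]'
python3 - <<'E'
from fit import *
T=manip.camera("top");S=manip.camera("side")
K=[(110,165,110),(110,-165,110),(-150,-165,110),(-150,165,110),(-60,110,131),(-60,40,179),(-60,-45,178),(5,0,166)]
uv=np.array([(292,143),(403,170.5),(383,260.3),(267.7,232.5),(294.2,203.5),(319,208),(351,215.8),(339.5,190.2)])-.0
K2=[(110,-165,110),(-150,-165,110),(-150,165,110),(-60,40,179)]
uv2=np.array([(404.2,253),(301.3,260.8),(289.7,191.8),(325.7,190)])
f=lambda q:np.r_[(pix(T,C(q,K))-uv).ravel(),.7*(pix(S,C(q,K2))-uv2).ravel()]
s=least_squares(f,[574,-96,-.21],loss="soft_l1");q=s.x;print(q,s.fun)
np.save("q.npy",q)
print(C(q,[(-60,40,158),(-60,-45,158),(5,0,160),(100,0,110),(-60,110,126)]).round(1))
st=manip.read_state();print(st["clock"],st["eef_pos"],st["eef_rot"],st["finger_gap"])
for n in ["plunger_grip","bolt_grip","keeper","lid_handle"]:
    for p in (T,S): print(n,[(np.round(r["location"]).tolist(),round(r["conf"],2)) for r in manip.search_frame(p,n)[:2]])
save(T,"t2")
im=cv2.resize(S["pixels"][100:280,230:430,::-1],None,fx=4,fy=4,interpolation=cv2.INTER_CUBIC)[:600]
for k in pix(S,C(q,[(-60,40,179),(-60,-45,178),(5,0,166)])): cv2.drawMarker(im,tuple(int(v) for v in (k-[230,100])*4+2),(0,0,255),0,12,1)
cv2.imwrite("pics/s2.png",im)
E
```

```text
clock: 1.62
eef_pos: [365.4, 228.6, 225.7]
eef_rot: [3.141, 0.001, 2.929]
wrist_force: [0.2, 0.2, -0.2]
finger_gap: 61.1
clock: 2.28
eef_pos: [524.2, -48.0, 225.8]
eef_rot: [3.141, 0.001, 2.928]
wrist_force: [-0.6, 0.6, 0.7]
finger_gap: 61.2
[ 5.75020864e+02 -9.58184136e+01 -2.19339355e-01] [-1.17152294 -0.23469761  0.79229741  0.15440823  0.31854577  0.25143292
 -0.38520399 -1.16792021  0.16149537  0.41209839  0.44906487  0.00305792
 -0.14630007  0.10034157  0.23915122 -1.38147542  0.13681391 -0.81227294
 -0.34831256 -0.09256597 -1.09068849 -0.07336593 -0.60224262  0.70543791]
[[ 525.2  -43.7  158. ]
 [ 506.7 -126.7  158. ]
 [ 579.9  -96.9  160. ]
 [ 672.6 -117.6  110. ]
 [ 540.4   24.6  126. ]]
2.3833 [524.68861769 -48.98544803 225.07283442] [-3.14158556e+00  8.82366634e-05  2.92551884e+00] 61.10349059397639
plunger_grip []
plunger_grip [([375.0, 455.0, 61.0], 0.5)]
bolt_grip [([496.0, -174.0, 137.0], 0.44)]
bolt_grip [([506.0, -128.0, 138.0], 0.53)]
keeper []
keeper [([527.0, -46.0, 162.0], 0.46)]
lid_handle [([634.0, -173.0, 118.0], 0.79)]
lid_handle [([597.0, -142.0, 115.0], 0.67), ([508.0, -136.0, 135.0], 0.36)]
```

View pics/s2.png

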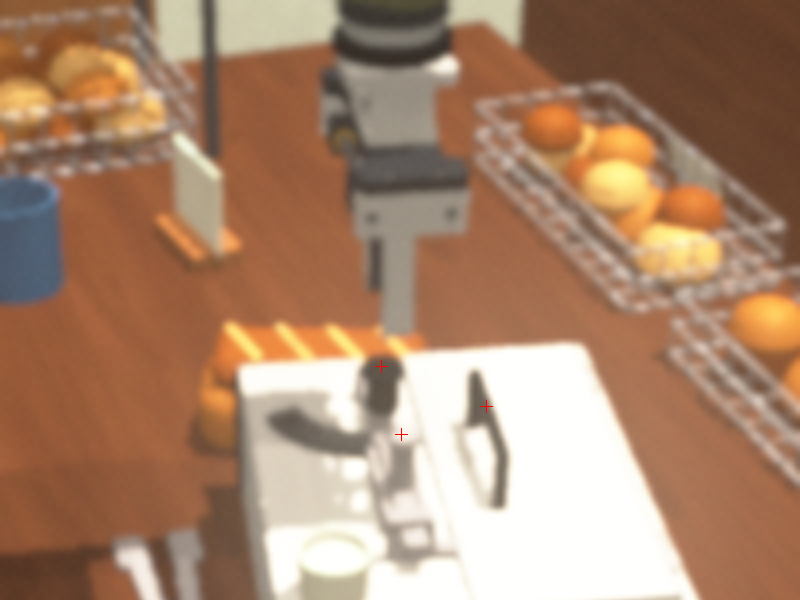

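The knob marker sits on the cap at (382,366) in the crop. I'll descend around the knob and close.

```bash
python3 -m crank '[{"offset":[0,0.005,0],"spin":0},{"offset":[0,0.005,-0.015],"spin":0},{"offset":[0,0.005,-0.03],"spin":0},{"offset":[0,0.005,-0.045],"spin":0},{"offset":[0,0.005,-0.06],"spin":0},{"offset":[0,0.005,-0.075],"spin":0},{"offset":[0,0.005,-0.085],"spin":0},{"offset":[0,0.005,-0.085],"spin":0}]' ; python3 -m crank '[{"offset":[0,0,0],"spin":0},{"offset":[0,0,0],"spin":0},{"offset":[0,0,0],"spin":0},{"offset":[0,0,0],"spin":0},{"offset":[0,0,0],"spin":0},{"offset":[0,0,0],"spin":0},{"offset":[0,0,0],"spin":0},{"offset":[0,0,0],"spin":0}]' 0 40
```

```text
clock: 3.45
eef_pos: [522.4, -39.0, 139.3]
eef_rot: [3.141, -0.002, 2.931]
wrist_force: [0.2, 0.3, 0.5]
finger_gap: 61.2
clock: 4.12
eef_pos: [522.5, -39.7, 139.9]
eef_rot: [-3.141, -0.001, 2.931]
wrist_force: [-1.9, -4.7, 2.6]
finger_gap: 30.4
```

```bash
python3 -m crank '[{"offset":[0,0,0],"spin":0},{"offset":[0,0,0],"spin":0},{"offset":[0,0,0],"spin":0},{"offset":[0,0,0],"spin":0},{"offset":[0,0,0],"spin":0},{"offset":[0,0,0],"spin":0},{"offset":[0,0,0],"spin":0},{"offset":[0,0,0],"spin":0}]' 0 40
python3 - <<'E'
from h import *
S=manip.camera("side")
im=cv2.resize(S["pixels"][130:250,260:400,::-1],None,fx=5,fy=5,interpolation=cv2.INTER_CUBIC)
cv2.imwrite("pics/s3.png",im)
E
```

```text
clock: 4.78
eef_pos: [522.5, -39.7, 140.0]
eef_rot: [-3.141, -0.001, 2.931]
wrist_force: [-1.8, -3.4, 0.6]
finger_gap: 30.4
```

View pics/s3.png

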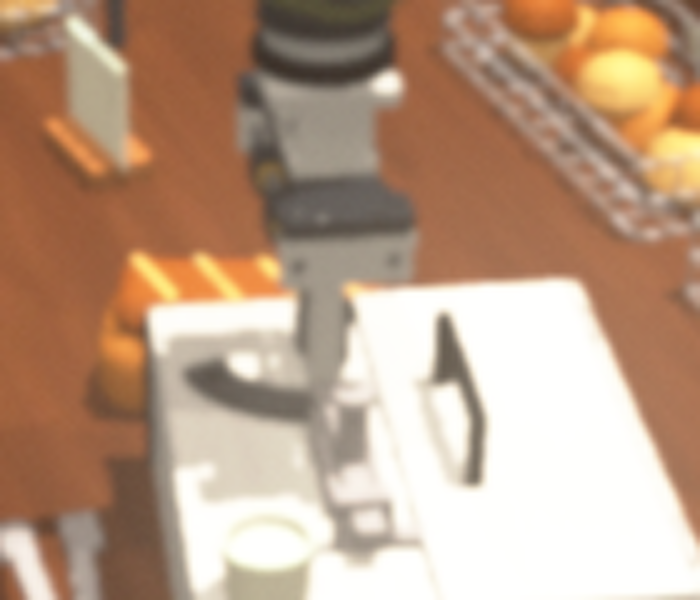

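The fingers enclose the knob near (325,350). The 30 mm gap suggests they hold the cap's rim. I'll try a lift and check the force.

```bash
python3 -m crank '[{"offset":[0,0,0.003],"spin":0},{"offset":[0,0,0.006],"spin":0},{"offset":[0,0,0.009],"spin":0},{"offset":[0,0,0.012],"spin":0},{"offset":[0,0,0.012],"spin":0},{"offset":[0,0,0.012],"spin":0},{"offset":[0,0,0.012],"spin":0},{"offset":[0,0,0.012],"spin":0}]'
```

```text
clock: 5.5
eef_pos: [522.4, -39.6, 151.8]
eef_rot: [-3.141, -0.001, 2.931]
wrist_force: [-1.3, -1.1, -7.9]
finger_gap: 30.3
```

The -7.9 N matches the spring at 12 mm, so the pin is drawn. I'll swing in two calls of 30° each.

```bash
python3 -m crank '[{"offset":[-0.0045,0.0011,0],"spin":-3.75},{"offset":[-0.0088,0.0026,0],"spin":-7.5},{"offset":[-0.0131,0.0043,0],"spin":-11.25},{"offset":[-0.0172,0.0063,0],"spin":-15},{"offset":[-0.0212,0.0085,0],"spin":-18.75},{"offset":[-0.025,0.011,0],"spin":-22.5},{"offset":[-0.0287,0.0138,0],"spin":-26.25},{"offset":[-0.0321,0.0168,0],"spin":-30}]'
```

```text
clock: 6.17
eef_pos: [491.6, -20.9, 152.3]
eef_rot: [3.137, -0.0, 2.405]
wrist_force: [12.3, 15.5, -8.0]
finger_gap: 30.6
```

The side force is purely radial, so the commanded radius was about 2 mm too large. I'll continue on a circle about the fitted pivot through the measured pose.

```bash
python3 -m crank '[{"offset":[-0.0028,0.0033,0],"spin":-3.7},{"offset":[-0.0054,0.0066,0],"spin":-7.4},{"offset":[-0.0078,0.0102,0],"spin":-11},{"offset":[-0.0098,0.0137,0],"spin":-14.7},{"offset":[-0.0118,0.0176,0],"spin":-18.4},{"offset":[-0.0135,0.0216,0],"spin":-22},{"offset":[-0.0149,0.0258,0],"spin":-25.8},{"offset":[-0.0161,0.0299,0],"spin":-29.5}]'
```

```text
clock: 6.83
eef_pos: [476.2, 10.3, 152.6]
eef_rot: [3.134, -0.001, 1.888]
wrist_force: [6.9, 8.1, -8.3]
finger_gap: 30.8
```

Run:
```python
from fit import *
q=np.load("q.npy")
T=manip.camera("top");print(manip.read_state()["wrist_force"],manip.read_state()["eef_pos"])
im=cv2.resize(T["pixels"][160:270,250:400,::-1],None,fx=5,fy=5,interpolation=cv2.INTER_CUBIC)
for k in pix(T,C(q,[(-60,110,131),(-120.6,75,131)])): cv2.drawMarker(im,tuple(int(v) for v in (k-[250,160])*5+2),(0,0,255),0,12,1)
cv2.imwrite("pics/t4.png",im)
```

```text
[ 6.86176232  7.97412365 -8.22264957] [476.05887474  10.78495649 152.604835  ]
```

View pics/t4.png

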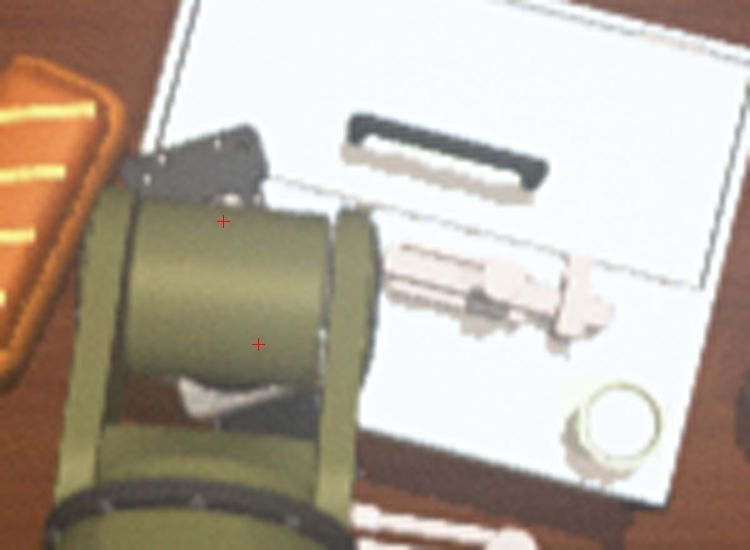

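The keeper arm is clear of the bolt's end at (390,265). The gripper now holds the knob near the second hole. I'll lower it 8 mm and read the force.

```bash
python3 -m crank '[{"offset":[0,0,-0.002],"spin":0},{"offset":[0,0,-0.004],"spin":0},{"offset":[0,0,-0.006],"spin":0},{"offset":[0,0,-0.008],"spin":0},{"offset":[0,0,-0.009],"spin":0},{"offset":[0,0,-0.009],"spin":0},{"offset":[0,0,-0.009],"spin":0},{"offset":[0,0,-0.009],"spin":0}]'
```

```text
clock: 7.55
eef_pos: [476.2, 11.1, 143.6]
eef_rot: [3.134, -0.002, 1.883]
wrist_force: [0.4, 6.0, -5.6]
finger_gap: 30.4
```

At a lift of about 3.6 mm the force is -5.6 N, which is spring force only, so the pin is in the hole. I'll lower the rest and release. Opening to 60 mm keeps clear, then I retreat up.

```bash
python3 -m crank '[{"offset":[0,0,-0.002],"spin":0},{"offset":[0,0,-0.0035],"spin":0},{"offset":[0,0,-0.0035],"spin":0},{"offset":[0,0,-0.0035],"spin":0},{"offset":[0,0,-0.0035],"spin":0},{"offset":[0,0,-0.0035],"spin":0},{"offset":[0,0,-0.0035],"spin":0},{"offset":[0,0,-0.0035],"spin":0}]'; python3 -m crank '[{"offset":[0,0,0],"spin":0},{"offset":[0,0,0],"spin":0},{"offset":[0,0,0],"spin":0},{"offset":[0,0,0],"spin":0},{"offset":[0,0,0],"spin":0},{"offset":[0,0,0],"spin":0},{"offset":[0,0,0],"spin":0},{"offset":[0,0,0],"spin":0}]' 0.65; python3 -m crank '[{"offset":[0,0,0.02],"spin":0},{"offset":[0,0,0.04],"spin":0},{"offset":[0,0,0.06],"spin":0},{"offset":[0,0,0.08],"spin":0},{"offset":[0.0,-0.03,0.085],"spin":7},{"offset":[0.01,-0.06,0.085],"spin":14},{"offset":[0.02,-0.09,0.085],"spin":21},{"offset":[0.03,-0.12,0.085],"spin":28}]'
```

```text
clock: 8.22
eef_pos: [476.2, 11.3, 140.1]
eef_rot: [3.134, -0.002, 1.884]
wrist_force: [0.4, 4.9, -6.1]
finger_gap: 30.4
clock: 8.88
eef_pos: [476.3, 11.2, 140.1]
eef_rot: [3.134, -0.002, 1.884]
wrist_force: [0.7, 0.1, 0.7]
finger_gap: 61.4
clock: 9.55
eef_pos: [506.5, -110.2, 225.4]
eef_rot: [3.133, -0.002, 2.379]
wrist_force: [0.1, -0.3, 0.1]
finger_gap: 61.0
```

```bash
python3 -m crank '[{"offset":[0,-0.008,0],"spin":7},{"offset":[0,-0.0165,0],"spin":14},{"offset":[0,-0.0165,0],"spin":21},{"offset":[0,-0.0165,0],"spin":28},{"offset":[0,-0.0165,0],"spin":31.5},{"offset":[0,-0.0165,0],"spin":31.5},{"offset":[0,-0.0165,-0.01],"spin":31.5},{"offset":[0,-0.0165,-0.02],"spin":31.5}]'
python3 - <<'E'
from fit import *
q=np.load("q.npy")
T=manip.camera("top");S=manip.camera("side");st=manip.read_state();print(st["eef_pos"],st["eef_rot"])
K=[(-60,110,131),(-120.6,75,179),(-60,-45,178)]
for p in(T,S):
    for n in("keeper","bolt_grip"): print(n,[(np.round(r["location"]).tolist(),round(r["conf"],2)) for r in manip.search_frame(p,n)[:2]])
a=[]
for p,(x,y) in((T,(260,170)),(S,(260,150))):
    im=cv2.resize(p["pixels"][y:y+110,x:x+120,::-1],None,fx=5,fy=5,interpolation=cv2.INTER_CUBIC)
    for k in pix(p,C(q,K)): cv2.drawMarker(im,tuple(int(v) for v in (k-[x,y])*5+2),(0,0,255),0,12,1)
    a.append(im[:,:600])
im=np.hstack(a);im=cv2.resize(im,(800,int(im.shape[0]*800/im.shape[1])));cv2.imwrite("pics/b5.png",im)
E
```

```text
clock: 10.22
eef_pos: [506.6, -126.6, 204.8]
eef_rot: [3.133, -0.001, 2.926]
wrist_force: [-0.6, -0.2, 0.4]
finger_gap: 60.9
[ 505.68186009 -126.32895647  203.12524309] [ 3.13290379 -0.00489598  2.92702583]
keeper [([494.0, 7.0, 132.0], 0.56), ([385.0, 503.0, 46.0], 0.5)]
bolt_grip []
keeper [([481.0, 2.0, 131.0], 0.77)]
bolt_grip [([503.0, -124.0, 135.0], 0.64)]
```

View pics/b5.png

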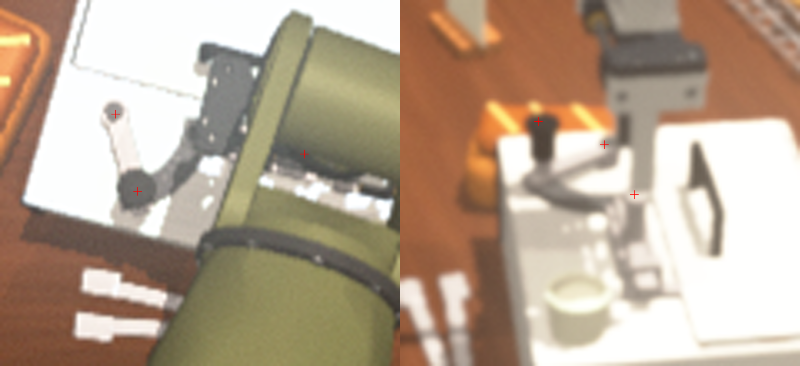

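The keeper stands at the second hole: the markers lie on the knob at (137,190) in the top half and (538,120) in the side half. Next I descend on the bolt grip and close.

```bash
python3 -m crank '[{"offset":[0.001,0,-0.015],"spin":0},{"offset":[0.001,0,-0.03],"spin":0},{"offset":[0.001,0,-0.045],"spin":0},{"offset":[0.001,0,-0.055],"spin":0},{"offset":[0.001,0,-0.062],"spin":0},{"offset":[0.001,0,-0.062],"spin":0},{"offset":[0.001,0,-0.062],"spin":0},{"offset":[0.001,0,-0.062],"spin":0}]'; python3 -m crank '[{"offset":[0,0,0],"spin":0},{"offset":[0,0,0],"spin":0},{"offset":[0,0,0],"spin":0},{"offset":[0,0,0],"spin":0},{"offset":[0,0,0],"spin":0},{"offset":[0,0,0],"spin":0},{"offset":[0,0,0],"spin":0},{"offset":[0,0,0],"spin":0}]' 0 20
```

```text
clock: 11.18
eef_pos: [507.9, -126.6, 144.0]
eef_rot: [3.133, -0.001, 2.928]
wrist_force: [0.2, 1.6, 0.4]
finger_gap: 61.3
clock: 11.85
eef_pos: [508.4, -123.9, 143.9]
eef_rot: [3.128, -0.001, 2.929]
wrist_force: [4.5, 20.3, 0.6]
finger_gap: 23.0
```

```bash
python3 -m crank '[{"offset":[0.0015,0.007,0],"spin":0},{"offset":[0.003,0.014,0],"spin":0},{"offset":[0.0045,0.021,0],"spin":0},{"offset":[0.006,0.028,0],"spin":0},{"offset":[0.0075,0.034,0],"spin":0},{"offset":[0.009,0.041,0],"spin":0},{"offset":[0.0105,0.047,0],"spin":0},{"offset":[0.011,0.049,0],"spin":0}]'; python3 -m crank '[{"offset":[0,0,0],"spin":0},{"offset":[0,0,0],"spin":0},{"offset":[0,0,0],"spin":0},{"offset":[0,0,0],"spin":0},{"offset":[0,0,0],"spin":0},{"offset":[0,0,0],"spin":0},{"offset":[0,0,0],"spin":0},{"offset":[0,0,0],"spin":0}]'
```

```text
clock: 12.52
eef_pos: [519.9, -74.5, 144.1]
eef_rot: [3.13, 0.0, 2.929]
wrist_force: [-1.2, -17.0, 0.9]
finger_gap: 23.4
clock: 13.18
eef_pos: [519.9, -74.8, 144.1]
eef_rot: [3.131, 0.001, 2.929]
wrist_force: [1.5, -5.8, 0.4]
finger_gap: 22.9
```

The bolt moved about 49 mm and the force shows its stop. I'll release, rise and go over to the handle with the jaws along the carrier's x.

```bash
python3 -m crank '[{"offset":[0,0,0],"spin":0},{"offset":[0,0,0],"spin":0},{"offset":[0,0,0],"spin":0},{"offset":[0,0,0],"spin":0},{"offset":[0,0,0.02],"spin":0},{"offset":[0,0,0.04],"spin":0},{"offset":[0,0,0.06],"spin":0},{"offset":[0,0,0.08],"spin":0}]' 0.5 30; python3 -m crank '[{"offset":[0.01,-0.003,0],"spin":-7},{"offset":[0.02,-0.007,0],"spin":-14},{"offset":[0.03,-0.01,0],"spin":-21},{"offset":[0.04,-0.014,0],"spin":-28},{"offset":[0.05,-0.018,0],"spin":-35},{"offset":[0.06,-0.022,0],"spin":-42},{"offset":[0.06,-0.022,0],"spin":-49},{"offset":[0.06,-0.022,0],"spin":-56}]';python3 -m crank '[{"offset":[0,0,0],"spin":-7},{"offset":[0,0,0],"spin":-14},{"offset":[0,0,0],"spin":-21},{"offset":[0,0,0],"spin":-28},{"offset":[0,0,0],"spin":-34},{"offset":[0,0,0],"spin":-34},{"offset":[0,0,0],"spin":-34},{"offset":[0,0,0],"spin":-34}]'
python3 - <<'E'
from fit import *
q=np.load("q.npy")
T=manip.camera("top");S=manip.camera("side");st=manip.read_state();print(st["eef_pos"],st["eef_rot"])
K=[(-60,110,131),(-120.6,75,179),(-60,5,178),(5,0,166)]
a=[]
for p,(x,y) in((T,(260,150)),(S,(270,140))):
    im=cv2.resize(p["pixels"][y:y+120,x:x+130,::-1],None,fx=5,fy=5,interpolation=cv2.INTER_CUBIC)
    for k in pix(p,C(q,K)): cv2.drawMarker(im,tuple(int(v) for v in (k-[x,y])*5+2),(0,0,255),0,12,1)
    a.append(im)
im=np.hstack(a);im=cv2.resize(im,(800,int(im.shape[0]*800/im.shape[1])));cv2.imwrite("pics/h6.png",im)
E
```

```text
clock: 13.85
eef_pos: [519.8, -74.6, 225.0]
eef_rot: [3.13, 0.0, 2.929]
wrist_force: [-0.1, -0.4, -0.6]
finger_gap: 47.3
clock: 14.52
eef_pos: [580.0, -96.6, 224.5]
eef_rot: [3.131, -0.0, 1.946]
wrist_force: [-0.3, 0.3, -0.2]
finger_gap: 47.2
clock: 15.18
eef_pos: [579.9, -96.5, 224.5]
eef_rot: [3.131, -0.0, 1.356]
wrist_force: [0.3, 0.1, -1.1]
finger_gap: 47.2
[579.96552867 -96.56278474 224.52672818] [ 3.13106277e+00 -2.66075786e-04  1.35473727e+00]
```

View pics/h6.png

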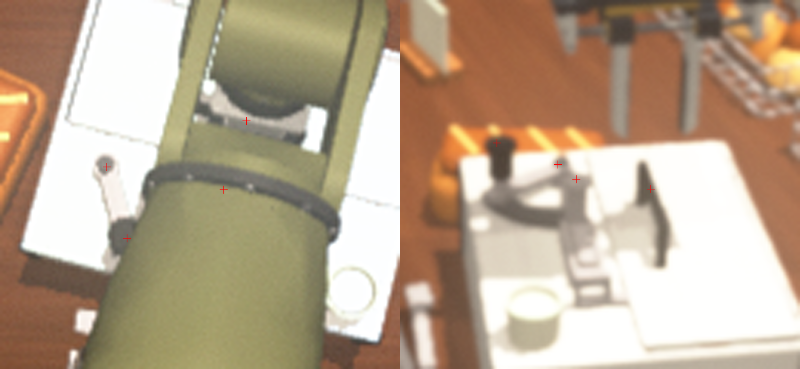

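The side half shows the bolt post at its back position (576,178). The handle bar runs through (650,190), with the fingers straddling it from above. I'll descend and grip.

```bash
python3 -m crank '[{"offset":[0,0,-0.015],"spin":0},{"offset":[0,0,-0.03],"spin":0},{"offset":[0,0,-0.045],"spin":0},{"offset":[0,0,-0.06],"spin":0},{"offset":[0,0,-0.075],"spin":0},{"offset":[0,0,-0.084],"spin":0},{"offset":[0,0,-0.084],"spin":0},{"offset":[0,0,-0.084],"spin":0}]'; python3 -m crank '[{"offset":[0,0,0],"spin":0},{"offset":[0,0,0],"spin":0},{"offset":[0,0,0],"spin":0},{"offset":[0,0,0],"spin":0},{"offset":[0,0,0],"spin":0},{"offset":[0,0,0],"spin":0},{"offset":[0,0,0],"spin":0},{"offset":[0,0,0],"spin":0}]' 0 25
```

```text
clock: 15.95
eef_pos: [580.0, -96.6, 140.8]
eef_rot: [3.131, -0.0, 1.355]
wrist_force: [-0.6, 0.2, 0.8]
finger_gap: 47.0
clock: 16.62
eef_pos: [582.4, -97.1, 141.2]
eef_rot: [3.125, -0.0, 1.355]
wrist_force: [21.0, -3.1, -7.8]
finger_gap: 11.1
```

```bash
python3 -m crank '[{"offset":[0.0022,-0.0005,0.0041],"spin":0},{"offset":[0.0046,-0.001,0.0081],"spin":0},{"offset":[0.0071,-0.0016,0.012],"spin":0},{"offset":[0.0099,-0.0022,0.0157],"spin":0},{"offset":[0.0128,-0.0029,0.0194],"spin":0},{"offset":[0.0158,-0.0035,0.0229],"spin":0},{"offset":[0.0189,-0.0042,0.0263],"spin":0},{"offset":[0.0223,-0.005,0.0295],"spin":0}]'
```

```text
clock: 17.28
eef_pos: [603.6, -102.1, 171.3]
eef_rot: [3.128, -0.0, 1.355]
wrist_force: [-15.3, 0.7, 2.1]
finger_gap: 11.3
```

```bash
python3 -m crank '[{"offset":[0.007,-0.0016,0.006],"spin":0},{"offset":[0.0145,-0.0032,0.0113],"spin":0},{"offset":[0.0225,-0.005,0.0159],"spin":0},{"offset":[0.0308,-0.0069,0.0199],"spin":0},{"offset":[0.0394,-0.0088,0.023],"spin":0},{"offset":[0.0482,-0.0107,0.0254],"spin":0},{"offset":[0.0573,-0.0128,0.027],"spin":0},{"offset":[0.0664,-0.0148,0.0278],"spin":0}]'
```

```text
clock: 17.95
eef_pos: [670.3, -117.4, 201.6]
eef_rot: [3.127, 0.001, 1.355]
wrist_force: [-9.3, -1.0, 8.8]
finger_gap: 11.3
```

```bash
python3 -m crank '[{"offset":[0.0073,-0.0016,0],"spin":0},{"offset":[0.0146,-0.0033,-0.0005],"spin":0},{"offset":[0.0219,-0.0049,-0.0015],"spin":0},{"offset":[0.029,-0.0065,-0.003],"spin":0},{"offset":[0.036,-0.008,-0.005],"spin":0},{"offset":[0.043,-0.0096,-0.0076],"spin":0},{"offset":[0.0464,-0.0103,-0.009],"spin":0},{"offset":[0.0464,-0.0103,-0.009],"spin":0}]'
python3 - <<'E'
from fit import *
S=manip.camera("side");st=manip.read_state();print(st["eef_pos"],st["wrist_force"])
cv2.imwrite("pics/l7.png",cv2.resize(S["pixels"][110:290,260:460,::-1],None,fx=3,fy=3,interpolation=cv2.INTER_CUBIC))
E
```

```text
clock: 18.62
eef_pos: [717.7, -128.5, 194.1]
eef_rot: [3.124, 0.001, 1.354]
wrist_force: [3.1, -3.6, 1.3]
finger_gap: 10.9
[ 717.66250187 -128.44189922  194.12525849] [ 3.44551215 -5.26123331  2.44344847]
```

View pics/l7.png

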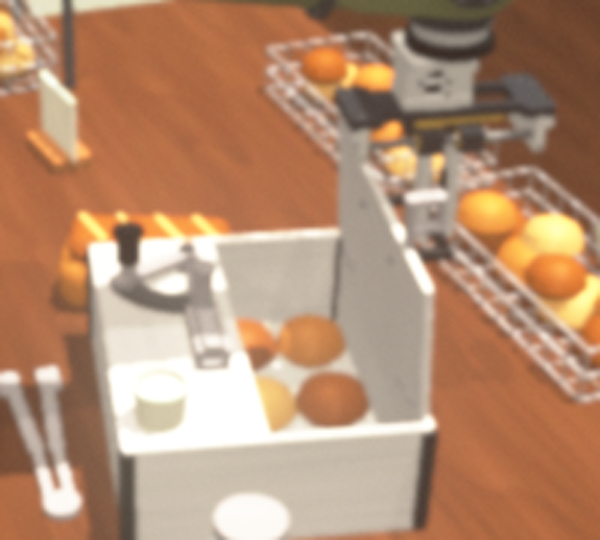

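The lid stands about upright. The near finger is between lid and bar at (430,210). I'll open just a little, rise clear and then retreat.

```bash
python3 -m crank '[{"offset":[0,0,0],"spin":0},{"offset":[0,0,0],"spin":0},{"offset":[0,0,0],"spin":0},{"offset":[0,0,0],"spin":0},{"offset":[0,0,0],"spin":0},{"offset":[0,0,0],"spin":0},{"offset":[0,0,0],"spin":0},{"offset":[0,0,0],"spin":0}]' 0.3; python3 -m crank '[{"offset":[0,0,0.01],"spin":0},{"offset":[0,0,0.025],"spin":0},{"offset":[0,0,0.04],"spin":0},{"offset":[0,0,0.055],"spin":0},{"offset":[0,0,0.07],"spin":0},{"offset":[0,0,0.085],"spin":0},{"offset":[0,0,0.1],"spin":0},{"offset":[0,0,0.12],"spin":0}]'
```

```text
clock: 19.33
eef_pos: [717.7, -128.4, 194.1]
eef_rot: [3.123, 0.001, 1.354]
wrist_force: [0.7, -0.3, -0.8]
finger_gap: 28.3
clock: 20.0
eef_pos: [717.4, -128.4, 314.9]
eef_rot: [3.124, 0.001, 1.354]
wrist_force: [-0.1, 0.6, 0.1]
finger_gap: 28.6
```

```bash
python3 -m crank '[{"offset":[-0.01,0.03,0],"spin":0},{"offset":[-0.03,0.06,0.01],"spin":0},{"offset":[-0.05,0.09,0.01],"spin":0},{"offset":[-0.08,0.12,0.01],"spin":0},{"offset":[-0.11,0.15,0.01],"spin":0},{"offset":[-0.13,0.18,0.01],"spin":0},{"offset":[-0.15,0.21,0.01],"spin":0},{"offset":[-0.15,0.24,0.01],"spin":0}]'
python3 -m crank '[{"offset":[-0.02,0.03,0],"spin":0},{"offset":[-0.04,0.06,0],"spin":0},{"offset":[-0.06,0.09,0],"spin":0},{"offset":[-0.08,0.12,0],"spin":0},{"offset":[-0.1,0.15,0],"spin":0},{"offset":[-0.12,0.18,0],"spin":0},{"offset":[-0.12,0.18,0],"spin":0},{"offset":[-0.12,0.18,0],"spin":0}]'
python3 - <<'E'
from fit import *
q=np.load("q.npy")
T=manip.camera("top");S=manip.camera("side")
K=[(-60,110,131),(-120.6,75,179),(-60,5,178)]
a=[]
for p,(x,y) in((T,(255,130)),(S,(270,140))):
    im=cv2.resize(p["pixels"][y:y+140,x:x+170,::-1],None,fx=5,fy=5,interpolation=cv2.INTER_CUBIC)
    for k in pix(p,C(q,K)): cv2.drawMarker(im,tuple(int(v) for v in (k-[x,y])*5+2),(0,0,255),0,12,1)
    a.append(im)
im=np.vstack(a);im=cv2.resize(im,None,fx=600/im.shape[0],fy=600/im.shape[0]);cv2.imwrite("pics/f8.png",im)
E
```

```text
clock: 20.67
eef_pos: [564.8, 113.0, 327.2]
eef_rot: [3.122, 0.0, 1.355]
wrist_force: [0.8, -0.3, -0.1]
finger_gap: 28.3
clock: 21.33
eef_pos: [444.0, 294.1, 328.2]
eef_rot: [3.121, -0.0, 1.358]
wrist_force: [0.1, 0.0, -0.5]
finger_gap: 28.2
```

View pics/f8.png

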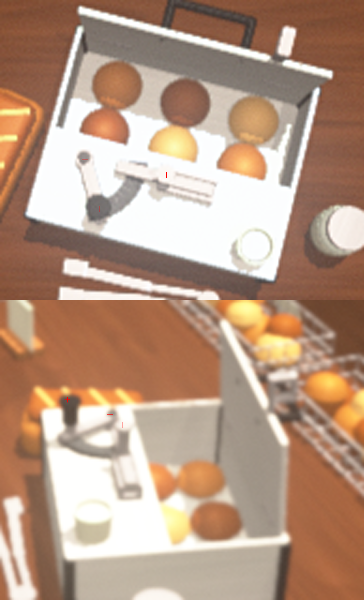

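The knob is on its marker at the second hole: (97,207) in the top view and (70,402) in the side view. The bolt grip is back at (165,174), and the lid stands by itself at about 86°. The ramekin and the other things show no movement. I'm handing in.

```bash
python3 -c "
from cell import manip
print(manip.sign_off())"
```

```text
the job is handed in; nothing more can be done
None
```

The carrier is open and the job is handed in, with the last move ending at about 21 s of the allowed 64 s; no verdict is reported at hand-in.

- **Keeper:** I drew the pin with a 12 mm lift, swung the arm 60° to its second hole and lowered the knob. The force there was spring force only (-5.6 N at about 3.6 mm of lift). After release the knob sat on its expected position in both views.
- **Bolt:** I pulled it back about 49 mm until the force showed its stop. The last picture shows its grip at the back position.
- **Lid:** I lifted it along the hinge arc to an estimated 86°, and it stayed there after release. The arm then retreated clear, with wrist force about 0.

**Checks that disagreed:**
- The grip gap on the knob read 30 mm instead of 24 mm, probably because the pads held the cap's rim.
- Grasp positions were off by about 2–3 mm, which showed as side forces of about 15–21 N at times.
- The networks found little in the top view, so I relied on my own fit of the carrier's pose.

I judged the pin, bolt and lid positions from pictures and forces. I judged the loose things only by eye in the last picture; those in it (ramekin, jam, loaf, tongs and card stand) show no movement. The mug and bun tray were outside that last picture, so I did not check them at the end.

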